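# Uncap a gas cylinder whose thread hand is unknown

### The job

Take the blue screw cap off the refill gas cylinder that is clamped upright on the worktop, so that the cylinder is ready for the drinks carbonator. Caps come with right-hand or left-hand threads and nothing shows which: turn it one way, and if it soon stops, turn it the other way, about a quarter turn while it is still seated, until the thread lets go; then lift it straight up. Finish still holding the cap upright and still in the gripper, well clear above the cylinder's neck, and do not knock over or push away the mug, the lemon or the honey jar.

Things in the scene. Friction and masses are not known exactly. Their poses are not given: they have to be found in the camera images.
- cap_centre (a point): Centre, half-way up, of the blue ribbed round screw cap: 48 mm diameter (51 over ribs), 50 mm tall, 0.12 kg, hollow, loose, white index line on its flat top. z up; x, y turn with the cap; its x starts within 3 degrees of the cylinder's x. Starts 155 mm above the worktop. Wrong way it stops within 3 to 27 degrees; right way it turns easily. The right way is drawn anew each time, unseen
- neck (a point): Point on the cylinder's axis at the shoulder, 130 mm up, on which the cap's underside rests (fixed; axes as the cylinder's). Two lugs hold the cap down with 2.5 mm of play until it stands 66 to 105 degrees from its start (aim for 80), turned the right way; it does not rise by itself. Then 30 mm of straight lift frees it of the neck, which ends 158 mm up
- gas_cylinder: Grey metal gas cylinder, 60 mm diameter, fixed upright in a dark steel cradle with a 110 x 110 x 12 mm foot; cannot move. Origin on the worktop in the cylinder's axis, z up. Its shoulder is 51 mm wide at 130 mm height and slopes out to 60 mm diameter at 112 mm height
- mug: White mug with dots, 82 mm wide, 91 mm tall, standing upright; bystander; origin at the centre of its underside
- lemon: Yellow lemon, 71 x 53 x 51 mm; bystander; origin at its underside
- honey_jar: Honey jar with a yellow lid, 71 mm wide, 86 mm tall; bystander; origin at the centre of its underside
There are look-alikes about, which are no part of the job. Of the things that look like the part that bears cap_centre, the larger one is meant.

How it is judged:
On the way:
1. the cap, still seated on the cylinder, is turned at least 55 degrees from its start (angle between the x axis of cap_centre and the x axis of gas_cylinder, either way round above 0.96 rad and height (world z) of cap_centre below 0.161 m and horizontal distance between cap_centre and gas_cylinder below 0.008 m), for 0.05 s.
At the end, for the whole second after the job is handed in: The fingers hold the cap still and upright (within 17 degrees) over the cylinder (axis within 80 mm), at least 40 mm higher than where it sat, touching no part of the cylinder (height (world z) of cap_centre above 0.195 m and horizontal distance between cap_centre and gas_cylinder below 0.08 m and angle between cap_centre's own z axis and vertical below 0.3 rad and contact force between the fingers and gas_cap above 1 N and contact force between gas_cap and gas_cylinder below 0.1 N and linear speed of gas_cap below 0.03 m/s); the arm keeps its last pose, push and grip.
It fails at once if the mug is pushed more than 3 cm or tipped (distance of mug from where it was at the start of the episode above 0.03 m or angle between mug's own z axis and vertical above 0.4 rad).
It fails at once if the lemon is pushed more than 4 cm (distance of lemon from where it was at the start of the episode above 0.04 m).
It fails at once if the honey jar is pushed more than 3 cm or tipped (distance of honey_jar from where it was at the start of the episode above 0.03 m or angle between honey_jar's own z axis and vertical above 0.4 rad).
It also fails if it takes over 42 s, if anything falls off the work surface, if the arm or the gripper's body presses on something with over 40 N, if the wrist force passes 120 N, or if a joint passes its speed limit or range.

### The arm

A 7-joint arm with a two-finger parallel gripper is mounted at the origin on a cart in front of the work surface, level with it; the furniture and walls round the work are solid. World frame = base frame: x ahead of the robot, y to its left, z up, the work surface at z = 0. Lengths are in m, angles in rad, forces in N, time in s.
With the tool pointing down it reaches from about 0.4 to 0.85 m from the base axis. Payload 6.9 kg.
Tool frame: the origin (TCP) lies midway between the tips of the shut fingers; the grasp point (between the pads) lies 19 mm behind it (ctrl.hold_point_z is the distance from the TCP to the grasp point, in m); z points along the fingers, y is the direction in which the jaws open and shut (so a half turn about z gives the same grasp; the last joint's range is limited). The gripper opens to 85 mm and grips with 20 to 120 N. Pads are 22 mm wide; open, the fingers measure 114 mm over their backs; the gripper's body (76 mm by 85 mm) begins 54 mm behind the grasp point. The pads swing forward as they close: fully open they stand 13 mm farther back than shut.
Start: joints at [-1.214, 0.507, -0.238, 1.5, 0.126, 1.149, -0.155], TCP at [0.156, 0.605, 0.202] pointing down, gripper open.
Joint ranges: [-3.08, 3.08], [-0.24, 2.05], [-1.43, 1.35], [0, 2.5], [-1.52, 4.66], [0.17, 1.96], [-2.89, 2.89]. Speed limits (rad/s): [2.39, 2.39, 3.14, 3.14, 3.14, 3.14, 3.14].

### API

Orientations are given as a unit quaternion [w, x, y, z].
In Python, from station import ctrl, get_image gives the robot as it stands.
- The arm moves only by the tool drive_tool, never from a script. Its argument "commands" is text: rows parted by semicolons, each of 7 numbers parted by spaces: the opening, from 0 (shut) to 1 (fully open), then the shift along the tool's x, y, z in m, then the turn, a rotation vector about the tool's x, y, z in degrees. In form: jaw tx ty tz wx wy wz; .... A call has 1 to 12 rows; each row shifts and turns the commanded pose from where the row before left it, along the tool's axes as they then stand; what a row does not reach is not made up. A row lasts 1/10 s, in which the tool goes at most 50 mm and 8.59 degrees, less where a joint would pass 70% of its speed; a pose out of reach is approached as far as the arm can. A call with a gripper value outside its range is refused whole. The fingers move at their own pace and stop on an object; the grip force is fixed at half the most. Time passes only in rows, so rows that do not move let the fingers close. It gives the time, the measured TCP pose, the force and the opening at its end, in the units of the state.
- ctrl.get_obs(): the state, without advancing time (a new reading comes with each control period).
- get_image(name): name is "scene" or "side" or "wrist"; returns a dict with "color" (480x640x3 uint8, red, green, blue), "z_map" (480x640 float32, m along the optical axis (not along the pixel's ray), 0 where there is no reading), "fov_y" (degrees; the focal length in pixels is half the picture's height over the tangent of half this angle, whatever the lens; pixels are square), "cx", "cy" (the principal point, pixels), "dist_coeffs" ([k1, k2, p1, p2, k3] as OpenCV has them; the pictures are not rectified), "origin" and "attitude" of the camera in the world; the wrist camera has in their place "tool_from_camera" (4x4, takes a point from camera to tool coordinates, whose origin is the TCP and whose axes are the flange's). Camera axes: x right, y down, z forward; pixel columns grow to the right and rows downward; lengths in m; the calibration is good to about 2 mm. A picture is of the moment at which its call begins: read the wrist's pose just before it.
- ctrl.finish_job(): hands the job in, once; it reports no verdict.
The state is a dict: "time": time; "joints": joint angles; "qvel": joint speeds; "joint_torque": joint torques, N m; "tool_pos": TCP position; "eef_rot": TCP orientation; "force": force on the tool from outside, world axes, zero at the start; "wrist_torque": the same for the moment, N m; "gripper_width": finger opening in m.
Only numpy, scipy, OpenCV 4.12 (cv2) and the standard library are available. Lean on these libraries where they do the work, as an engineer would, in place of code of your own. Each camera call takes 0.05 s, during which the arm holds its last target.

## Working session

There is one attempt and no reset: what is moved stays moved. The work goes in short steps, Python scripts to look and compute and a tool call to move; the robot and the scene stay as the last step left them, time stands still between calls to the robot, and variables do not carry over. Pictures are saved under pics/ and viewed, and the job is handed in when it is done.

Besides the shell and the picture viewer there is one more tool, called after "Emit:" as a command line: name --argument value ..., lists and objects as JSON in quotes. drive_tool: Moves the arm, as the interface text tells. Its arguments: {"type":"object","properties":{"commands":{"type":"string"}},"required":["commands"]}

```bash
mkdir -p pics; ls; python3 - <<'E'
from station import ctrl,get_image
import cv2,pickle
print(ctrl.get_obs(), ctrl.hold_point_z)
for n in ["scene","side","wrist"]:
    o=ctrl.get_obs(); im=get_image(n); pickle.dump((o,im),open(f"pics/{n}0.pkl","wb"))
    cv2.imwrite(f"pics/{n}0.png",im["color"][:,:,::-1])
    print(n,{k:v for k,v in im.items() if k not in("color","z_map")})
E
```

```text
pics
{'time': 0.0, 'joints': array([-1.21351012,  0.50833445, -0.23751637,  1.50115184,  0.12566527,
        1.14890461, -0.15477533]), 'qvel': array([ 7.95514916e-05,  5.36618031e-04, -1.68505800e-03, -1.68801405e-03,
        2.87450867e-04, -9.85063304e-04, -1.88844040e-04]), 'joint_torque': array([-4.50908001e-04, -6.20600224e+01, -2.18706429e+00, -2.49660498e+01,
        1.25775670e-02,  1.20497122e-02, -5.34043500e-05]), 'tool_pos': array([0.15563719, 0.60472384, 0.20132497]), 'eef_rot': array([-1.09144448e-04,  1.25549588e-01,  9.92086931e-01, -9.00167455e-04]), 'force': array([-0.13807946,  0.50891977, -0.3935315 ]), 'wrist_torque': array([-0.03993768,  0.00866801, -0.01255423]), 'gripper_width': 0.08539187060683574} 0.0187
scene {'fov_y': 54.341891502178065, 'cx': 322.7903751292046, 'cy': 236.28973844408705, 'dist_coeffs': array([-0.01363322,  0.        ,  0.        ,  0.        ,  0.        ]), 'origin': array([-0.12245   , -0.50209872,  0.59438538]), 'attitude': array([-0.44773097,  0.78466114, -0.37292933,  0.21158354])}
side {'fov_y': 52.283303659254614, 'cx': 320.1506908451995, 'cy': 241.57529781942895, 'dist_coeffs': array([-0.10336142,  0.        ,  0.        ,  0.        ,  0.        ]), 'origin': array([-0.11294434, -0.65072978,  0.94953389]), 'attitude': array([-0.36535246,  0.86182548, -0.32582314,  0.1327166 ])}
wrist {'fov_y': 70.11348427798217, 'cx': 320.2471386087289, 'cy': 236.0693125091144, 'dist_coeffs': array([-0.0513131,  0.       ,  0.       ,  0.       ,  0.       ]), 'tool_from_camera': array([[ 5.66174816e-04, -9.47035614e-01, -3.21128050e-01,
         8.29932418e-02],
       [ 9.99999710e-01,  6.99808734e-04, -3.00718492e-04,
        -1.23231739e-03],
       [ 5.09519336e-04, -3.21127786e-01,  9.47035736e-01,
        -1.71027465e-01],
       [ 0.00000000e+00,  0.00000000e+00,  0.00000000e+00,
         1.00000000e+00]])}
```

View pics/scene0.png

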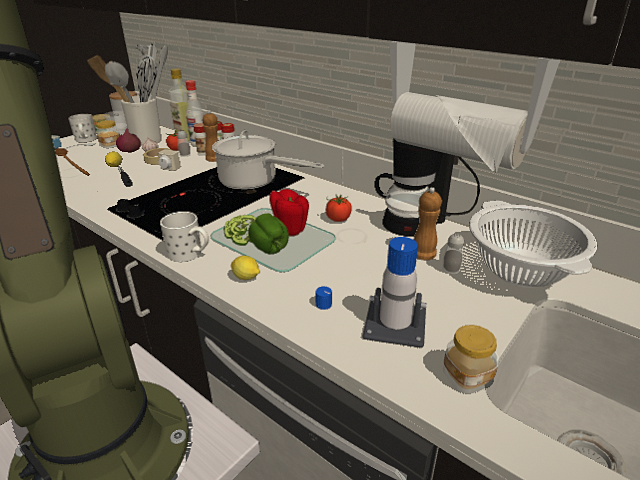

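View pics/side0.png

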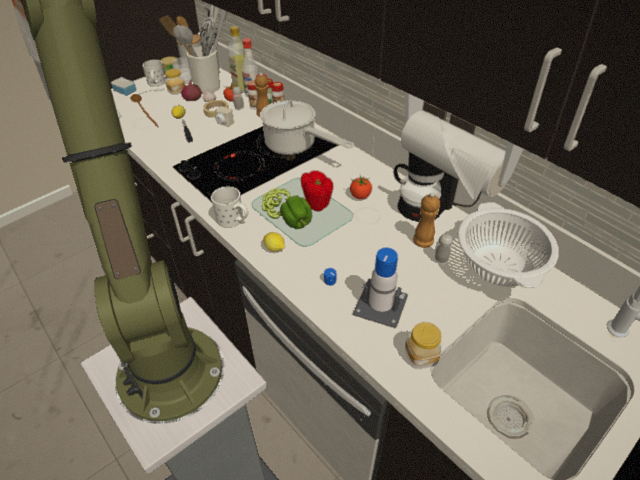

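View pics/wrist0.png

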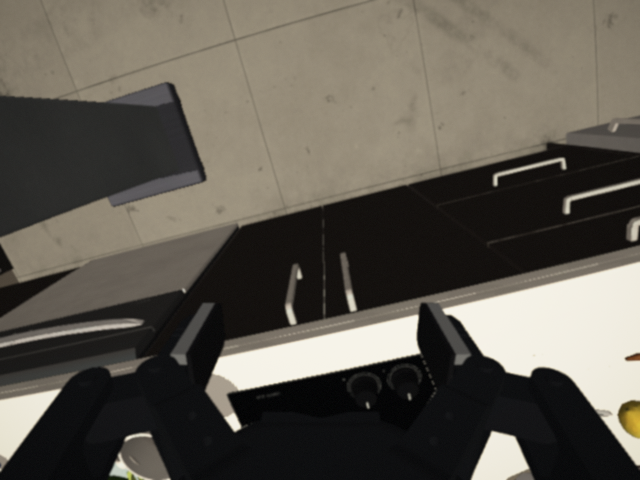

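Candidates for the cap: the blue cap on the clamped cylinder at scene (403,255), side (386,262), and the small loose blue cap at scene (324,298), side (330,277). The larger one, on the cylinder, is the one meant. I'll measure it and check it in a close crop.

```bash
cat > h.py <<'E'
import numpy as np,cv2
from scipy.spatial.transform import Rotation as R
def q(a): return R.from_quat([a[1],a[2],a[3],a[0]])
def pose(im,o=None):
    if "origin" in im: return q(im["attitude"]).as_matrix(),np.array(im["origin"])
    T=im["tool_from_camera"]; Rt=q(o["eef_rot"]).as_matrix()
    return Rt@T[:3,:3], Rt@T[:3,3]+o["tool_pos"]
def K(im):
    h=im["color"].shape[0]; f=h/2/np.tan(np.radians(im["fov_y"]/2))
    return np.array([[f,0,im["cx"]],[0,f,im["cy"]],[0,0,1]])
def rays(im,uv,o=None):
    Rm,t=pose(im,o); p=cv2.undistortPoints(np.array(uv,float).reshape(-1,1,2),K(im),im["dist_coeffs"]).reshape(-1,2)
    return t,np.c_[p,np.ones(len(p))]@Rm.T   # unit z in camera
def plane(im,uv,z,o=None):
    t,d=rays(im,uv,o); return t+d*((z-t[2])/d[:,2])[:,None]
def cloud(im,mask,o=None):
    v,u=np.nonzero(mask&(im["z_map"]>0)); t,d=rays(im,np.c_[u,v],o)
    return t+d*im["z_map"][v,u][:,None], np.c_[u,v]
def hsv(im): return cv2.cvtColor(im["color"],cv2.COLOR_RGB2HSV)
def blue(im):
    h=hsv(im); return (h[...,0]>105)&(h[...,0]<125)&(h[...,1]>150)&(h[...,2]>50)
E
python3 - <<'E'
from h import *
import pickle
for n in["scene","side"]:
    o,im=pickle.load(open(f"pics/{n}0.pkl","rb"))
    k,l,s,c=cv2.connectedComponentsWithStats(blue(im).astype(np.uint8))
    for i in range(1,k):
        if s[i,4]<60: continue
        P,uv=cloud(im,l==i); print(n,s[i],c[i].round(),"z",np.percentile(P[:,2],[2,50,98]).round(3))
        zt=np.percentile(P[:,2],98)
        if zt>.1:
            top=P[P[:,2]>.175]; u=uv[P[:,2]>.175]
            e=cv2.minEnclosingCircle(top[:,:2].astype(np.float32)); print(" top circ",e, "rim px ellipse",cv2.fitEllipse(cv2.convexHull(u.astype(np.int32)))," med z",np.median(top[:,2]))
            # axis from lateral extents
            b=P[(P[:,2]<.17)]; print(" side mean",b.mean(0))
            e2=cv2.fitEllipse(cv2.convexHull(u.astype(np.int32))); print(" top centre on plane .18",plane(im,[e2[0]],.18))
    def near(lo,hi,name,xr):
        h=hsv(im); m=np.all((h>=lo)&(h<=hi),axis=2); k,l,s,c=cv2.connectedComponentsWithStats(m.astype(np.uint8))
        for i in range(1,k):
            if s[i,4]>150:
                P,_=cloud(im,l==i)
                if len(P): print(name,c[i].round(),s[i,4],np.median(P,0).round(3),P.min(0).round(3),P.max(0).round(3))
    near((20,150,80),(32,255,255),"yellow",0)
    cx,cy=(403,285) if n=="scene" else (385,285)
    crop=im["color"][cy-75:cy+75,cx-100:cx+100,::-1]; cv2.imwrite(f"pics/crop_{n}.png",cv2.resize(crop,None,fx=4,fy=4,interpolation=cv2.INTER_CUBIC))
    # cloud of whole region near cap
    P,_=cloud(im,np.ones(im["z_map"].shape,bool))
    sel=(P[:,2]>.004)&(P[:,2]<.5)
    np.save(f"pics/{n}_P.npy",P[sel])
E
```

```text
scene [388 237  29  38 942] [402. 256.] z [0.134 0.168 0.181]
 top circ ((0.48466211557388306, -0.17969539761543274), 0.02474425546824932) rim px ellipse ((402.82635498046875, 245.21856689453125), (16.869176864624023, 28.33258628845215), 95.47624969482422)  med z 0.17985317836701425
 side mean [ 0.47043163 -0.18884357  0.151154  ]
 top centre on plane .18 [[ 0.48121692 -0.18241132  0.18      ]]
scene [316 287  16  22 308] [323. 298.] z [0.003 0.028 0.035]
yellow [113. 159.] 182 [0.563 0.949 0.035] [0.543 0.935 0.011] [0.591 0.974 0.053]
yellow [245. 267.] 498 [0.403 0.14  0.038] [0.384 0.118 0.005] [0.47  0.186 0.054]
yellow [475. 341.] 1009 [ 0.444 -0.343  0.085] [ 0.418 -0.372  0.071] [ 0.483 -0.31   0.089]
side [376 248  21  29 464] [386. 262.] z [0.134 0.173 0.182]
 top circ ((0.4828883707523346, -0.181766077876091), 0.023806553333997726) rim px ellipse ((386.5134582519531, 255.9559326171875), (16.15407371520996, 19.873779296875), 97.64666748046875)  med z 0.17932510069558188
 side mean [ 0.46931947 -0.19086004  0.15223521]
 top centre on plane .18 [[ 0.4805882  -0.18233385  0.18      ]]
side [324 269  12  16 144] [330. 277.] z [0.003 0.03  0.036]
yellow [274. 242.] 291 [0.403 0.14  0.04 ] [0.385 0.118 0.014] [0.428 0.174 0.055]
yellow [426. 336.] 558 [ 0.444 -0.343  0.085] [ 0.417 -0.372  0.066] [ 0.477 -0.313  0.09 ]
```

View pics/crop_scene.png

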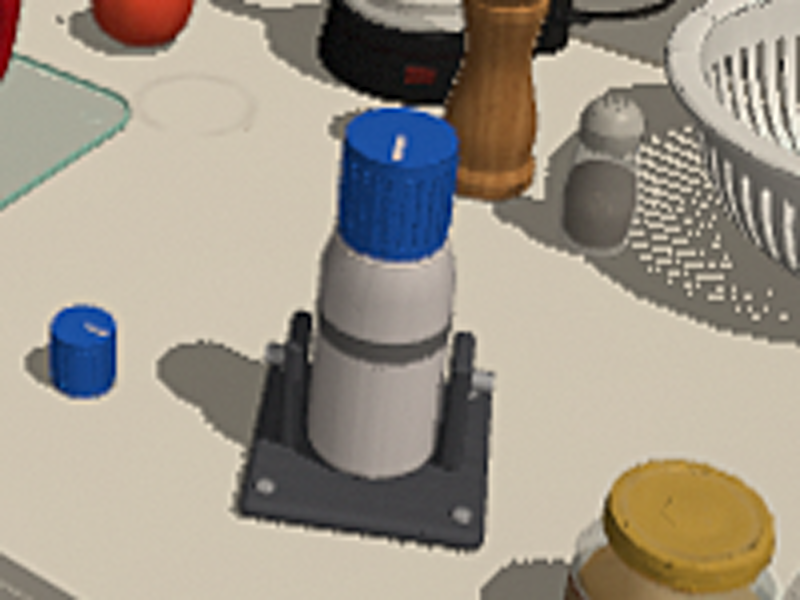

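The crop confirms it: a large ribbed blue cap with a white index line, on the grey cylinder. Both views put its axis near (0.482, -0.181) and its top at 0.180, which agrees with the given 155 + 25 mm. Next I'll check what stands close to the path.

```bash
python3 - <<'E'
import numpy as np
P=np.vstack([np.load("pics/scene_P.npy"),np.load("pics/side_P.npy")])
c=np.array([.482,-.181])
d=np.hypot(*(P[:,:2]-c).T)
for h in(.1,.15,.2,.25,.3):
    Q=P[(P[:,2]>h)&(d>.035)&(d<.3)]
    if len(Q):
        D=np.hypot(*(Q[:,:2]-c).T); i=np.argsort(D)[5]; print(h,len(Q),D[i].round(3),Q[i].round(3))
r=np.hypot(P[:,0],P[:,1]);az=np.degrees(np.arctan2(P[:,1],P[:,0]))
for a in range(-60,80,10):
    m=(az>=a)&(az<a+10)&(r>.25)&(r<.75)&(d>.04); 
    print(a,[ (round(lo,2), P[m&(r>=lo)&(r<lo+.1)][:,2].max().round(3) if (m&(r>=lo)&(r<lo+.1)).any() else None) for lo in (.35,.45,.55,.65)])
E
```

```text
0.1 24425 0.145 [ 0.627 -0.178  0.495]
0.15 22414 0.145 [ 0.627 -0.178  0.495]
0.2 22127 0.145 [ 0.627 -0.178  0.495]
0.25 22127 0.145 [ 0.627 -0.178  0.495]
0.3 18782 0.145 [ 0.627 -0.178  0.495]
-60 [(0.35, None), (0.45, np.float64(0.005)), (0.55, np.float64(0.005)), (0.65, np.float64(0.005))]
-50 [(0.35, np.float64(0.004)), (0.45, np.float64(0.085)), (0.55, np.float64(0.089)), (0.65, None)]
-40 [(0.35, np.float64(0.005)), (0.45, np.float64(0.089)), (0.55, np.float64(0.091)), (0.65, np.float64(0.5))]
-30 [(0.35, np.float64(0.015)), (0.45, np.float64(0.073)), (0.55, np.float64(0.073)), (0.65, np.float64(0.5))]
-20 [(0.35, np.float64(0.012)), (0.45, np.float64(0.073)), (0.55, np.float64(0.5)), (0.65, np.float64(0.5))]
-10 [(0.35, np.float64(0.037)), (0.45, np.float64(0.037)), (0.55, np.float64(0.5)), (0.65, np.float64(0.459))]
0 [(0.35, np.float64(0.006)), (0.45, np.float64(0.006)), (0.55, np.float64(0.5)), (0.65, np.float64(0.459))]
10 [(0.35, np.float64(0.055)), (0.45, np.float64(0.095)), (0.55, np.float64(0.5)), (0.65, np.float64(0.5))]
20 [(0.35, np.float64(0.054)), (0.45, np.float64(0.093)), (0.55, np.float64(0.11)), (0.65, np.float64(0.5))]
30 [(0.35, np.float64(0.005)), (0.45, np.float64(0.094)), (0.55, np.float64(0.09)), (0.65, np.float64(0.5))]
40 [(0.35, np.float64(0.005)), (0.45, np.float64(0.095)), (0.55, np.float64(0.092)), (0.65, np.float64(0.012))]
50 [(0.35, None), (0.45, np.float64(0.005)), (0.55, np.float64(0.01)), (0.65, np.float64(0.032))]
60 [(0.35, None), (0.45, None), (0.55, None), (0.65, np.float64(0.007))]
70 [(0.35, None), (0.45, None), (0.55, None), (0.65, None)]
```

Emit:
drive_tool --commands "1 0 0 -0.04 0 0 0; 1 -0.02 0 -0.04 0 0 0; 1 -0.045 -0.005 -0.02 0 0 4"

```text
time: 0.45
tool_pos: [0.2134, 0.5868, 0.3054]
eef_rot: [-0.001, 0.156, 0.988, 0.002]
force: [0.1, 1.4, -0.1]
gripper_width: 0.0855
```

The cabinet front stands at about x = 0.63, above z 0.46, so I'll swing round at a smaller radius.

Emit:
drive_tool --commands "1 -0.045 -0.018 0 0 0 4.5; 1 -0.045 -0.018 0 0 0 4.5; 1 -0.045 -0.018 0 0 0 4.5; 1 -0.045 -0.018 0 0 0 4.5; 1 -0.045 -0.018 0 0 0 4.5; 1 -0.045 -0.018 0 0 0 5; 1 -0.045 -0.01 0 0 0 5; 1 -0.045 0 0 0 0 5"

```text
time: 1.25
tool_pos: [0.4497, 0.2823, 0.3024]
eef_rot: [-0.0, 0.471, 0.882, -0.0]
force: [1.4, 1.2, -0.6]
gripper_width: 0.0852
```

```bash
python3 -c "
from station import ctrl
print(ctrl.get_obs()['joints'])"
```

```text
[-0.63010024  0.28767217  0.03255916  1.56880211 -0.00970246  1.28534391
 -0.00529538]
```

Emit:
drive_tool --commands "1 -0.045 -0.002 0 0 0 5; 1 -0.045 -0.002 0 0 0 5; 1 -0.045 -0.002 0 0 0 5; 1 -0.045 -0.002 0 0 0 5; 1 -0.045 -0.002 0 0 0 5; 1 -0.045 -0.002 0 0 0 5; 1 -0.045 -0.002 0 0 0 5; 1 -0.045 -0.002 0 0 0 5; 1 -0.03 0 0 0 0 5; 1 0 0 0 0 0 0"

```text
time: 2.25
tool_pos: [0.5306, -0.0937, 0.3023]
eef_rot: [0.001, 0.775, 0.632, -0.001]
force: [-0.1, 0.2, -0.2]
gripper_width: 0.0855
```

```bash
cat > look.py <<'E'
import sys,pickle
from h import *
from station import ctrl,get_image
n,tag=sys.argv[1:3]
o=ctrl.get_obs(); im=get_image(n); pickle.dump((o,im),open(f"pics/{n}{tag}.pkl","wb")); cv2.imwrite(f"pics/{n}{tag}.png",im["color"][:,:,::-1])
print(o["time"],o["tool_pos"].round(4),o["eef_rot"].round(4),o["joints"].round(3),o["force"].round(1),o["wrist_torque"].round(2),o["gripper_width"])
b=blue(im); k,l,s,c=cv2.connectedComponentsWithStats(b.astype(np.uint8))
for i in range(1,k):
    if s[i,4]<150: continue
    P,uv=cloud(im,l==i,o); print(s[i],P.max(0).round(3),P.min(0).round(3))
    if P[:,2].max()<.1: continue
    zt=np.percentile(P[:,2],97); t=P[P[:,2]>zt-.006]; u=uv[P[:,2]>zt-.006]
    print("top z",np.median(t[:,2]).round(4),"circ",cv2.minEnclosingCircle(t[:,:2].astype(np.float32)))
    if n=="wrist":
        hu=cv2.convexHull(u.astype(np.int32)); e=cv2.fitEllipse(hu); print("ellipse",e,"->",plane(im,[e[0]],.18,o).round(4))
E
python3 look.py wrist 1
```

```text
2.25 [ 0.5306 -0.0937  0.3023] [ 0.0009  0.7746  0.6325 -0.0011] [-0.117  0.315  0.349  1.553 -0.107  1.293  0.044] [-0.1  0.2 -0.2] [-0.01 -0.02 -0.01] 0.08548320137812664
[236 143  26  25 485] [ 0.463 -0.022  0.036] [ 0.432 -0.052  0.011]
[ 270  268   47   61 2207] [ 0.51  -0.155  0.182] [ 0.463 -0.204  0.133]
top z 0.1792 circ ((0.485768586397171, -0.18009285628795624), 0.024523401632905006)
ellipse ((293.3038330078125, 306.2309875488281), (44.024105072021484, 47.415740966796875), 101.23184204101562) -> [[ 0.4863 -0.1777  0.18  ]]
```

View pics/wrist1.png

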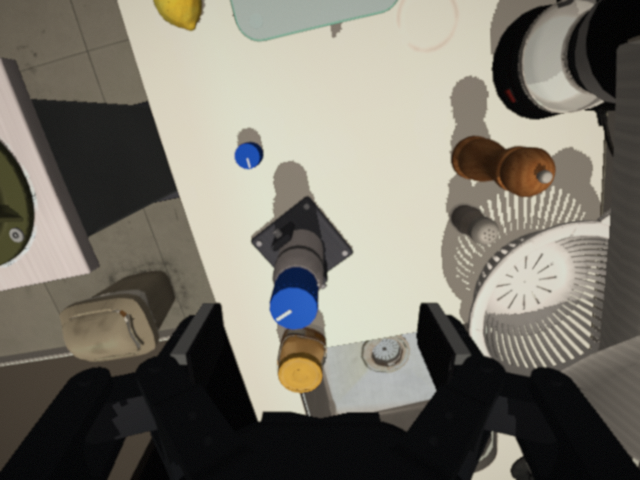

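The wrist view shows the cap at (293,306), the jar at (300,372) beyond it and the small cap at (249,155). Next I go above the cap and measure again.

Emit:
drive_tool --commands "1 -0.04 -0.012 0 0 0 0; 1 -0.04 -0.012 0.02 0 0 0; 1 -0.0139 -0.0045 0.02 0 0 0; 1 0 0 0 0 0 8; 1 0 0 0 0 0 0; 1 0 0 0 0 0 0"

```text
time: 2.9
tool_pos: [0.4869, -0.1733, 0.2623]
eef_rot: [-0.0, 0.812, 0.584, 0.0]
force: [0.4, -0.1, 0.4]
gripper_width: 0.0852
```

```bash
python3 look.py wrist 2; python3 look.py scene 2;python3 look.py side 2
```

```text
2.9 [ 0.4869 -0.1733  0.2623] [-1.000e-04  8.119e-01  5.838e-01  2.000e-04] [ 0.003  0.307  0.403  1.684 -0.129  1.177  0.115] [ 0.4 -0.1  0.4] [ 0.03 -0.05  0.03] 0.08522990862268552
[232  73  32  31 691] [ 0.462 -0.023  0.036] [ 0.431 -0.054  0.012]
[ 292  198   59   68 2973] [ 0.509 -0.156  0.182] [ 0.463 -0.203  0.134]
top z 0.1794 circ ((0.4856286942958832, -0.18005859851837158), 0.02356617897748947)
ellipse ((321.3639221191406, 237.12164306640625), (56.73862838745117, 58.5443229675293), 82.43218994140625) -> [[ 0.4859 -0.1787  0.18  ]]
2.95 [ 0.4869 -0.1734  0.2624] [1.000e-04 8.120e-01 5.837e-01 3.000e-04] [ 0.003  0.307  0.403  1.683 -0.129  1.177  0.115] [ 0.   0.6 -0.4] [-0.05  0.04  0.06] 0.08599099305777282
[388 237  29  38 941] [ 0.719 -0.084  0.182] [ 0.459 -0.205  0.039]
top z 0.1798 circ ((0.48502907156944275, -0.18042349815368652), 0.024701466783881187)
[316 287  16  22 309] [ 0.462 -0.022  0.036] [ 0.43  -0.055  0.001]
3.0 [ 0.4869 -0.1736  0.2624] [1.000e-04 8.123e-01 5.833e-01 3.000e-04] [ 0.004  0.307  0.403  1.683 -0.129  1.177  0.114] [-0.5 -0.   0.3] [ 0.01 -0.02 -0.01] 0.08517155247996692
[376 248  21  29 458] [ 0.506 -0.158  0.183] [ 0.46  -0.204  0.133]
top z 0.1795 circ ((0.4825616478919983, -0.18074804544448853), 0.023325765505433083)
```

View pics/wrist2.png

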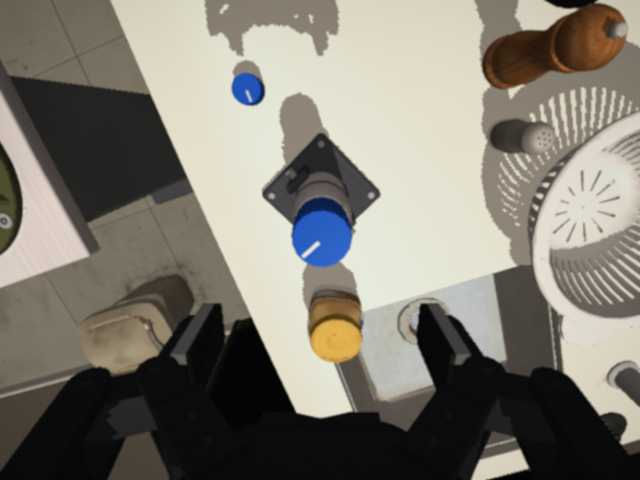

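View pics/scene2.png

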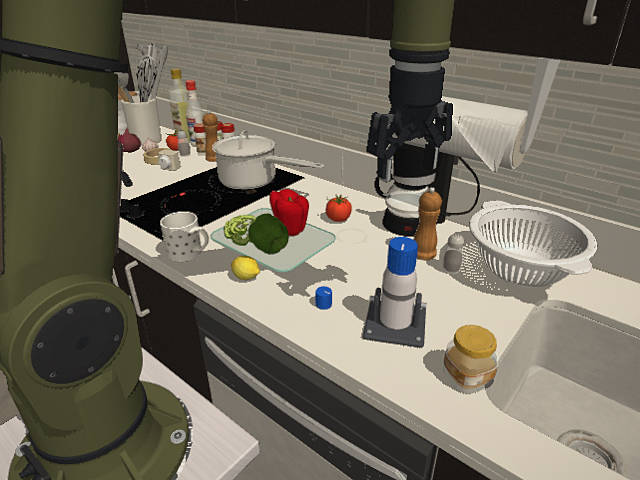

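Three views agree on the cap axis within 2–3 mm, at about (0.485, -0.180), with its top at 0.180. The jaws are centred on it laterally. I go down over it with the jaws open.

Emit:
drive_tool --commands "1 -0.007 0.0003 0 0 0 0; 1 0 0 0.03 0 0 0; 1 0 0 0.03 0 0 0; 1 0 0 0.02 0 0 0; 1 0 0 0 0 0 0"

```text
time: 3.55
tool_pos: [0.4825, -0.1811, 0.18]
eef_rot: [-0.002, 0.814, 0.582, -0.002]
force: [-0.2, 0.7, 0.3]
gripper_width: 0.0853
```

```bash
python3 look.py wrist 3; python3 look.py scene 3
```

```text
3.55 [ 0.4825 -0.1811  0.18  ] [-0.0018  0.8135  0.5815 -0.0015] [ 0.038  0.38   0.388  1.821 -0.169  0.978  0.167] [-0.2  0.7  0.3] [ 0.02  0.01 -0.04] 0.08531231889189021
[ 210   51   42   40 1210] [ 0.463 -0.023  0.036] [ 0.432 -0.054  0.008]
[ 283  211   84  100 6240] [ 0.51  -0.156  0.182] [ 0.463 -0.204  0.133]
top z 0.1793 circ ((0.4856201112270355, -0.18056359887123108), 0.024113232269883156)
ellipse ((324.8213806152344, 269.8566589355469), (80.15929412841797, 83.79810333251953), 87.87973022460938) -> [[ 0.4862 -0.1781  0.18  ]]
3.6 [ 0.4835 -0.1816  0.1817] [-8.000e-04  8.137e-01  5.814e-01 -8.000e-04] [ 0.037  0.379  0.389  1.818 -0.169  0.98   0.166] [0.  0.5 1.6] [ 0.    0.   -0.01] 0.08528007017272109
[388 237  29  38 940] [ 0.72  -0.083  0.182] [ 0.459 -0.204  0.038]
top z 0.1798 circ ((0.48482823371887207, -0.18043901026248932), 0.024011550471186638)
[316 287  16  22 309] [ 0.462 -0.021  0.036] [ 0.429 -0.055 -0.001]
```

View pics/wrist3.png

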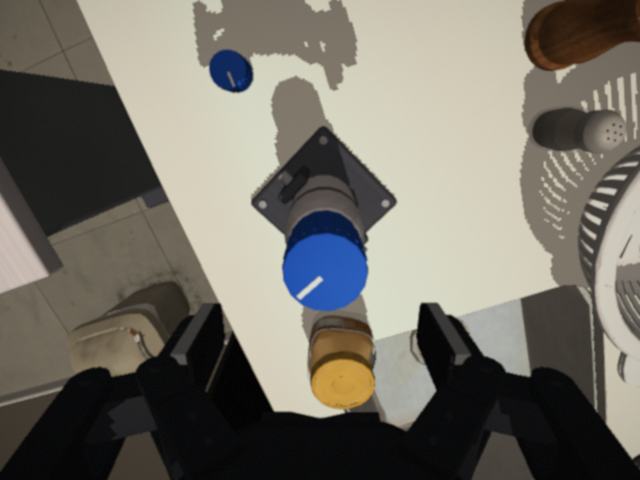

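View pics/scene3.png

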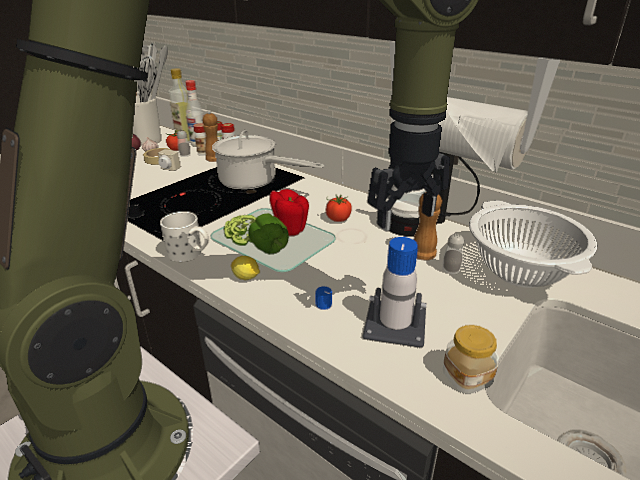

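```bash
python3 - <<'E'
from h import *
import pickle
o,im=pickle.load(open("pics/wrist3.pkl","rb"))
T=im["tool_from_camera"]
for uv in [(218,308),(212,308),(218,345),(200,345),(185,370),(424,308),(430,308),(424,345),(440,345),(455,370)]:
    z=im["z_map"][uv[1],uv[0]]; p=cv2.undistortPoints(np.array([[uv]],float),K(im),im["dist_coeffs"]).ravel()
    print(uv,z,(T@np.r_[p*z,z,1])[:3].round(4))
m=(im["z_map"]>0)&(im["z_map"]<.17)
v,u=np.nonzero(m);z=im["z_map"][v,u];p=cv2.undistortPoints(np.c_[u,v].astype(float).reshape(-1,1,2),K(im),im["dist_coeffs"]).reshape(-1,2)
Q=np.c_[p*z[:,None],z]@T[:3,:3].T+T[:3,3]; 
for s in(-1,1):
    F=Q[(Q[:,1]*s>.03)&(Q[:,1]*s<.065)]; print(F.min(0),F.max(0),np.percentile(F,99,axis=0))
E
```

```text
(218, 308) 0.14286593 [ 0.0071 -0.0429 -0.0457]
(212, 308) 0.13661236 [ 0.0103 -0.0435 -0.0512]
(218, 345) 0.14118536 [-0.0067 -0.0425 -0.0522]
(200, 345) 0.12036249 [ 0.0063 -0.0427 -0.0697]
(185, 370) 0.11142544 [ 0.0039 -0.0447 -0.08  ]
(424, 308) 0.13916214 [ 0.009   0.0426 -0.0488]
(430, 308) 0.13841437 [ 0.0094  0.0448 -0.0495]
(424, 345) 0.13852358 [-0.005   0.0425 -0.0543]
(440, 345) 0.12072606 [ 0.0061  0.0429 -0.0693]
(455, 370) 0.11182111 [ 0.0037  0.0449 -0.0795]
[-0.01443868 -0.06499997 -0.12487151] [ 0.0175391  -0.03000025 -0.04104509] [ 0.01633612 -0.03056661 -0.04644492]
[-0.01419932  0.03000445 -0.12499326] [ 0.01716911  0.06499532 -0.04151811] [ 0.01640398  0.06474173 -0.04617994]
```

```bash
python3 - <<'E'
from h import *
import pickle
o,im=pickle.load(open("pics/scene3.pkl","rb"))
P,uv=cloud(im,np.ones((480,640),bool))
m=(np.hypot(P[:,0]-.484,P[:,1]+.181)<.09)&(P[:,2]>.183)&(P[:,2]<.4)
Q=P[m]-o["tool_pos"]; L=Q@q(o["eef_rot"]).as_matrix()
for lo in np.arange(-.14,.01,.01):
    s=L[(L[:,2]>lo)&(L[:,2]<=lo+.01)]
    if len(s): print(lo.round(3),len(s),s.min(0).round(3),s.max(0).round(3))
c=im["color"][150:300,300:500,::-1]; cv2.imwrite("pics/c3.png",cv2.resize(c,None,fx=4,fy=4,interpolation=cv2.INTER_CUBIC))
E
```

```text
-0.14 527 [-0.022 -0.07  -0.14 ] [ 0.012  0.07  -0.13 ]
-0.13 389 [-0.021 -0.071 -0.13 ] [ 0.014  0.071 -0.12 ]
-0.12 435 [-0.019 -0.073 -0.12 ] [ 0.016  0.072 -0.11 ]
-0.11 425 [-0.019 -0.074 -0.11 ] [ 0.015  0.074 -0.1  ]
-0.1 333 [-0.017 -0.075 -0.1  ] [ 0.011  0.076 -0.09 ]
-0.09 141 [-0.013 -0.072 -0.09 ] [ 0.012  0.069 -0.08 ]
-0.08 156 [-0.013 -0.057 -0.08 ] [ 0.012  0.058 -0.07 ]
-0.07 154 [-0.014 -0.057 -0.07 ] [ 0.012  0.057 -0.06 ]
-0.06 151 [-0.012 -0.056 -0.06 ] [ 0.011  0.058 -0.05 ]
-0.05 71 [-0.012 -0.054 -0.05 ] [ 0.012  0.05  -0.042]
```

View pics/c3.png

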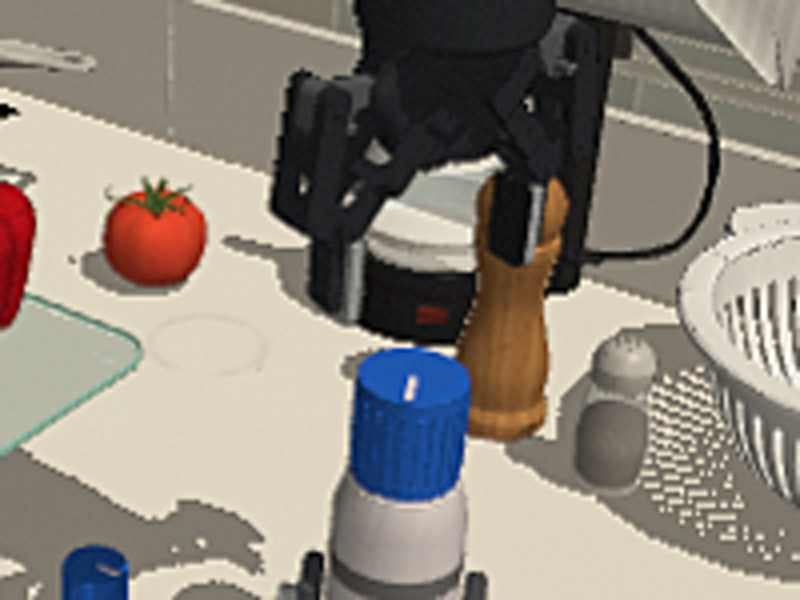

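In both the wrist and scene depth maps the open fingertips lie about 42 mm behind the reported TCP, where 13 mm was expected. So the pads really sit about 29 mm higher than the nominal figures say. I trust the pictures and go down to about TCP z 0.105 with the jaws open, then check.

Emit:
drive_tool --commands "1 0 0 0.02 0 0 0; 1 0 0 0.02 0 0 0; 1 0 0 0 0 0 0; 1 0 0 0 0 0 0"

```text
time: 4.05
tool_pos: [0.4848, -0.1819, 0.1435]
eef_rot: [0.001, 0.814, 0.581, 0.0]
force: [0.2, 0.5, -0.5]
gripper_width: 0.0856
```

```bash
cat > fing.py <<'E'
import sys,pickle
from h import *
o,im=pickle.load(open(f"pics/scene{sys.argv[1]}.pkl","rb"))
P,uv=cloud(im,(~blue(im))&(im["color"].max(2)<90))
m=(np.hypot(P[:,0]-.484,P[:,1]+.181)<.09)&(P[:,2]>.1)&(P[:,2]<.4)
L=(P[m]-o["tool_pos"])@q(o["eef_rot"]).as_matrix()
for s in(-1,1):
    F=L[(L[:,1]*s>.02)&(L[:,1]*s<.065)&(abs(L[:,0])<.025)]; print("finger",s,"tip z tool",np.percentile(F[:,2],99).round(4),"world",(P[m][:,2]).min().round(3))
B=L[(abs(L[:,1])<.015)]; print("body low",np.percentile(B[:,2],98) if len(B) else None)
E
python3 look.py scene 4; python3 fing.py 4; python3 look.py wrist 4; python3 -c "
import cv2;i=cv2.imread('pics/scene4.png')[150:300,300:500];cv2.imwrite('pics/c4.png',cv2.resize(i,None,fx=4,fy=4))"
```

```text
4.05 [ 0.4848 -0.1819  0.1435] [6.000e-04 8.137e-01 5.812e-01 4.000e-04] [ 0.052  0.421  0.374  1.873 -0.195  0.882  0.19 ] [ 0.2  0.5 -0.5] [ 0.01  0.01 -0.01] 0.0856002178248636
[388 237  29  38 939] [ 0.718 -0.084  0.182] [ 0.459 -0.205  0.041]
top z 0.1798 circ ((0.4864747226238251, -0.18172840774059296), 0.026021916419267654)
[316 287  16  22 309] [ 0.462 -0.021  0.037] [ 0.429 -0.055  0.001]
finger -1 tip z tool -0.05 world 0.1
finger 1 tip z tool -0.044 world 0.1
body low -0.10611114098290234
4.1 [ 0.485  -0.182   0.1437] [9.000e-04 8.137e-01 5.812e-01 6.000e-04] [ 0.052  0.42   0.374  1.873 -0.195  0.882  0.19 ] [0.  0.1 0.5] [-0.   -0.02  0.  ] 0.08567817823057074
[ 190   41   44   46 1443] [ 0.463 -0.023  0.036] [ 0.431 -0.055  0.015]
[ 269  227  103  124 9532] [ 0.51  -0.156  0.182] [ 0.438 -0.303  0.038]
top z 0.1793 circ ((0.4856600761413574, -0.18023207783699036), 0.024093057960271835)
ellipse ((320.2047119140625, 302.1592712402344), (95.96611022949219, 103.03778839111328), 90.63395690917969) -> [[ 0.4865 -0.1776  0.18  ]]
```

View pics/c4.png

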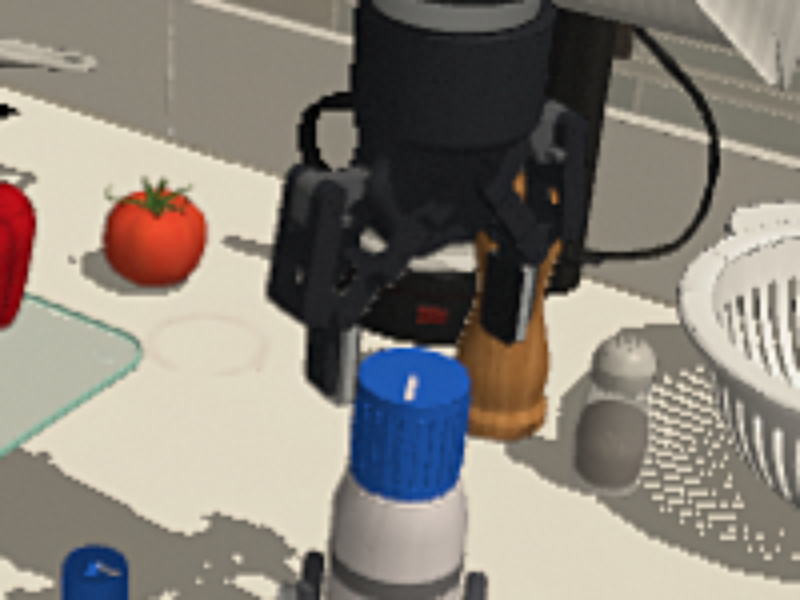

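View pics/wrist4.png

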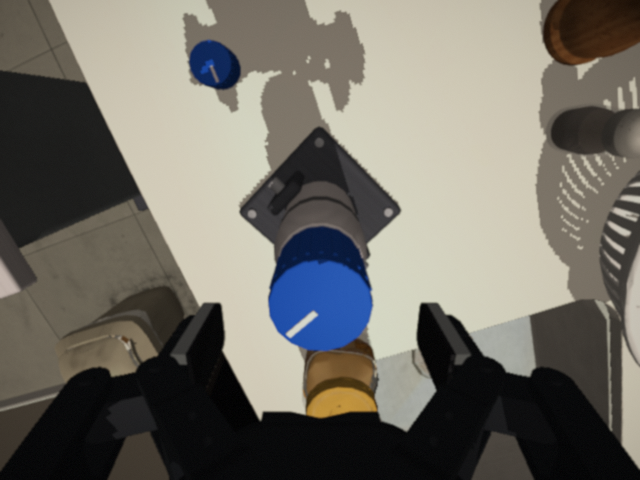

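The tips are at about 0.186, just above the cap top, and the cap is centred between them at (320,302). I go down the rest of the way and close.

Emit:
drive_tool --commands "1 0.0015 0 0.015 0 0 0; 1 0 0 0.015 0 0 0; 1 0 0 0.01 0 0 0; 1 0 0 0 0 0 0; 1 0 0 0 0 0 0"

```text
time: 4.65
tool_pos: [0.4849, -0.1803, 0.1028]
eef_rot: [0.0, 0.814, 0.581, 0.0]
force: [-0.4, -0.6, 0.1]
gripper_width: 0.0855
```

```bash
python3 look.py wrist 5; python3 look.py scene 5;python3 fing.py 5; python3 -c "
import cv2;i=cv2.imread('pics/scene5.png')[150:300,300:500];cv2.imwrite('pics/c5.png',cv2.resize(i,None,fx=4,fy=4))"
```

```text
4.65 [ 0.4849 -0.1803  0.1028] [3.000e-04 8.138e-01 5.811e-01 1.000e-04] [ 0.067  0.471  0.353  1.925 -0.224  0.783  0.214] [-0.4 -0.6  0.1] [-0.   -0.03 -0.03] 0.08549045217790996
[ 169   29   58   57 2119] [ 0.463 -0.022  0.036] [ 0.431 -0.055  0.006]
[  254   257   136   162 16633] [ 0.51  -0.155  0.207] [ 0.462 -0.321  0.065]
top z 0.1793 circ ((0.48601964116096497, -0.1799696981906891), 0.024258047342300415)
ellipse ((321.65509033203125, 363.0729675292969), (118.48848724365234, 136.93226623535156), 89.88571166992188) -> [[ 0.4871 -0.1758  0.18  ]]
4.7 [ 0.4851 -0.1804  0.103 ] [5.000e-04 8.138e-01 5.812e-01 3.000e-04] [ 0.067  0.471  0.353  1.925 -0.224  0.782  0.214] [-0.3 -0.4  0.5] [ 0.02  0.04 -0.  ] 0.08541307465028161
[387 237  31  38 909] [ 0.53  -0.16   0.206] [ 0.44  -0.205  0.131]
top z 0.1797 circ ((0.47426319122314453, -0.1783350706100464), 0.03414591774344444)
[316 287  16  22 313] [ 0.462 -0.021  0.037] [ 0.429 -0.054  0.001]
finger -1 tip z tool -0.0525 world 0.113
finger 1 tip z tool -0.0453 world 0.113
body low -0.10745765986086642
```

View pics/c5.png

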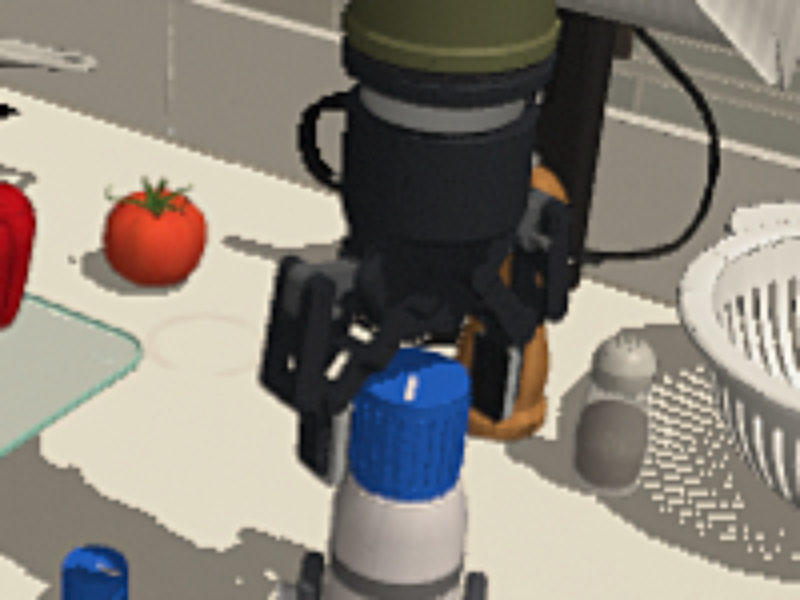

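View pics/wrist5.png

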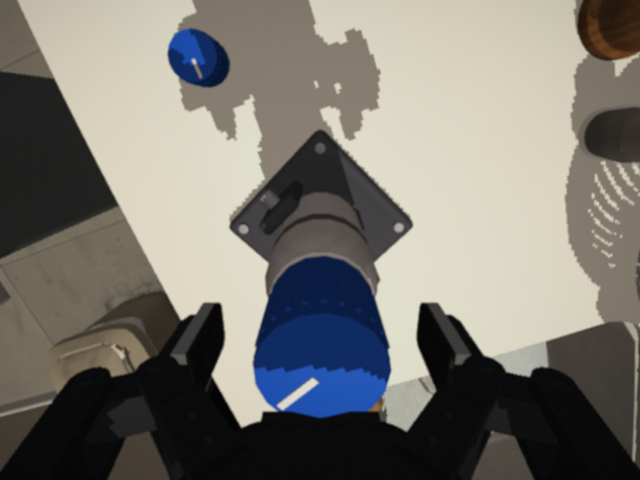

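The pads flank the cap evenly, and the body sits at about 0.21, clear of the cap top. I close now.

Emit:
drive_tool --commands "0 0 0 0 0 0 0; 0 0 0 0 0 0 0; 0 0 0 0 0 0 0; 0 0 0 0 0 0 0; 0 0 0 0 0 0 0; 0 0 0 0 0 0 0"

```text
time: 5.35
tool_pos: [0.4849, -0.1801, 0.1028]
eef_rot: [0.0, 0.814, 0.581, 0.0]
force: [-1.9, 0.7, 5.5]
gripper_width: 0.0467
```

```bash
python3 look.py wrist 6 | head -1
```

```text
5.35 [ 0.4849 -0.1801  0.1028] [3.000e-04 8.137e-01 5.813e-01 3.000e-04] [ 0.067  0.471  0.353  1.926 -0.225  0.782  0.215] [-1.9  0.7  5.5] [0.14 0.31 0.03] 0.04670827635444282
```

Gripped, with the opening at 47 mm. Now a small trial turn one way, watching the wrist moment.

Emit:
drive_tool --commands "0 0 0 0 0 0 3; 0 0 0 0 0 0 3; 0 0 0 0 0 0 3; 0 0 0 0 0 0 3; 0 0 0 0 0 0 0"

```text
time: 5.9
tool_pos: [0.4851, -0.1786, 0.1028]
eef_rot: [-0.001, 0.87, 0.493, 0.001]
force: [-0.8, 4.5, 7.4]
gripper_width: 0.0469
```

```bash
python3 look.py wrist 7 | head -1
```

```text
5.9 [ 0.4851 -0.1786  0.1028] [-5.000e-04  8.699e-01  4.932e-01  6.000e-04] [ 0.026  0.479  0.413  1.926 -0.266  0.789  0.047] [-0.8  4.5  7.4] [0.83 0.21 0.27] 0.046949317270788465
```

View pics/wrist7.png

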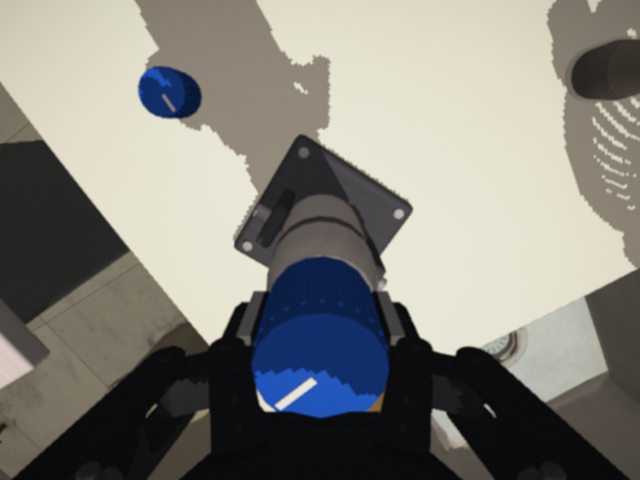

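The index line kept its angle relative to the hand, so the cap is turning with it (12°, moment 0.27 Nm). I carry on past 27°.

Emit:
drive_tool --commands "0 0 0 0 0 0 3; 0 0 0 0 0 0 3; 0 0 0 0 0 0 0"

```text
time: 6.25
tool_pos: [0.4853, -0.1778, 0.1028]
eef_rot: [-0.001, 0.894, 0.448, 0.001]
force: [-0.6, 6.9, 7.9]
gripper_width: 0.0468
```

```bash
python3 look.py wrist 8 | head -1
```

```text
6.25 [ 0.4853 -0.1778  0.1028] [-8.000e-04  8.939e-01  4.482e-01  6.000e-04] [ 0.005  0.484  0.443  1.926 -0.286  0.793 -0.035] [-0.6  6.9  7.9] [1.04 0.21 0.69] 0.04677718289679787
```

```bash
python3 - <<'E'
from h import *
import pickle
for t in "5678":
    o,im=pickle.load(open(f"pics/wrist{t}.pkl","rb"))
    h=hsv(im); m=(h[...,1]<70)&(h[...,2]>190); m[:360]=0;m[415:]=0;m[:,:262]=0;m[:,345:]=0
    k,l,s,c=cv2.connectedComponentsWithStats(m.astype(np.uint8))
    if k<2: continue
    cand=[i for i in range(1,k) if s[i,0]>263 and s[i,4]>40]
    i=max(cand,key=lambda j:s[j,4]); v,u=np.nonzero(l==i)
    P=plane(im,np.c_[u,v],.18,o); w,V=np.linalg.eigh(np.cov(P[:,:2].T)); d=V[:,1]
    R0=q(o["eef_rot"]).as_matrix(); ty=np.degrees(np.arctan2(R0[1,1],R0[0,1]))
    print(t,s[i],"line az",(np.degrees(np.arctan2(d[1],d[0]))%180).round(1),"tool y az",ty.round(1),P.mean(0).round(4))
E
```

```text
5 [278 379  40  31 324] line az 24.8 tool y az -18.9 [ 0.4748 -0.1856  0.18  ]
6 [276 379  41  31 343] line az 24.6 tool y az -18.9 [ 0.4741 -0.1853  0.18  ]
7 [276 379  41  31 349] line az 12.8 tool y az -30.9 [ 0.4737 -0.1816  0.18  ]
8 [275 378  42  32 353] line az 7.1 tool y az -36.7 [ 0.4738 -0.1798  0.18  ]
```

View pics/wrist8.png

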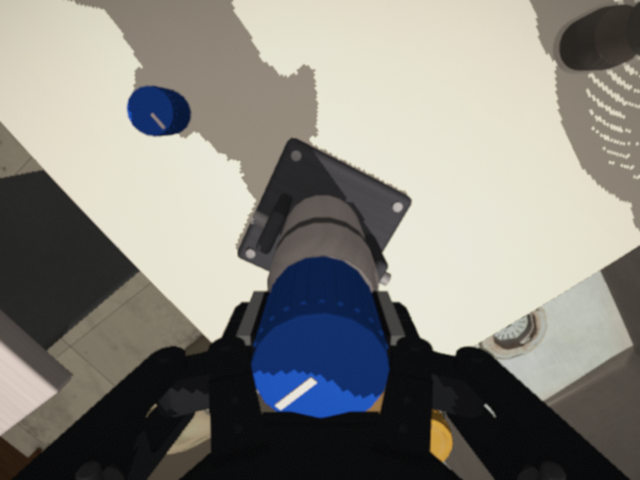

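The line has turned 17.7° with the tool, so there is no slip. A side force of about 7 N has built up along +y. I relieve it slightly and keep turning.

Emit:
drive_tool --commands "0 0.0012 -0.0009 0 0 0 0; 0 0 0 0 0 0 0; 0 0 0 0 0 0 0"

```text
time: 6.6
tool_pos: [0.4851, -0.1778, 0.1028]
eef_rot: [0.0, 0.894, 0.448, 0.0]
force: [-1.7, 3.2, 5.9]
gripper_width: 0.0467
```

```bash
python3 look.py wrist 9 | head -1
```

```text
6.6 [ 0.4851 -0.1778  0.1028] [0.000e+00 8.940e-01 4.481e-01 4.000e-04] [ 0.003  0.483  0.444  1.928 -0.285  0.792 -0.037] [-1.7  3.2  5.9] [0.35 0.21 0.87] 0.04666309486262466
```

Emit:
drive_tool --commands "0 0 0 0 0 0 3; 0 0 0 0 0 0 3; 0 0 0 0 0 0 0"

```text
time: 6.95
tool_pos: [0.4842, -0.1788, 0.1028]
eef_rot: [0.0, 0.917, 0.4, -0.001]
force: [-4.2, 0.3, 7.1]
gripper_width: 0.047
```

```bash
python3 look.py wrist 10 | head -1
```

```text
6.95 [ 0.4842 -0.1788  0.1028] [ 2.000e-04  9.165e-01  4.000e-01 -5.000e-04] [-0.017  0.488  0.476  1.928 -0.304  0.796 -0.12 ] [-4.2  0.3  7.1] [-0.17  0.77  1.15] 0.047029205262554045
```

```bash
cat > line.py <<'E'
from h import *
import pickle,sys
for t in sys.argv[1:]:
    o,im=pickle.load(open(f"pics/wrist{t}.pkl","rb"))
    h=hsv(im); m=(h[...,1]<70)&(h[...,2]>190); m[:300]=0;m[415:]=0;m[:,:262]=0;m[:,380:]=0
    k,l,s,c=cv2.connectedComponentsWithStats(m.astype(np.uint8))
    for i in range(1,k):
        if s[i,4]<60: continue
        v,u=np.nonzero(l==i)
        P=plane(im,np.c_[u,v],.18,o); w,V=np.linalg.eigh(np.cov(P[:,:2].T)); d=V[:,1]
        R0=q(o["eef_rot"]).as_matrix(); ty=np.degrees(np.arctan2(R0[1,1],R0[0,1]))
        print(t,s[i],"line az",(np.degrees(np.arctan2(d[1],d[0]))%180).round(1),"tool y az",ty.round(1),P.mean(0).round(4))
E
python3 line.py 8 9 10
```

```text
8 [275 378  42  32 353] line az 7.1 tool y az -36.7 [ 0.4738 -0.1798  0.18  ]
9 [275 379  42  31 349] line az 6.9 tool y az -36.8 [ 0.4736 -0.1797  0.18  ]
10 [278 379  37  30 320] line az 4.0 tool y az -42.8 [ 0.4729 -0.1791  0.18  ]
10 [362 399  18  12 129] line az 176.6 tool y az -42.8 [ 0.4889 -0.2019  0.18  ]
```

View pics/wrist10.png

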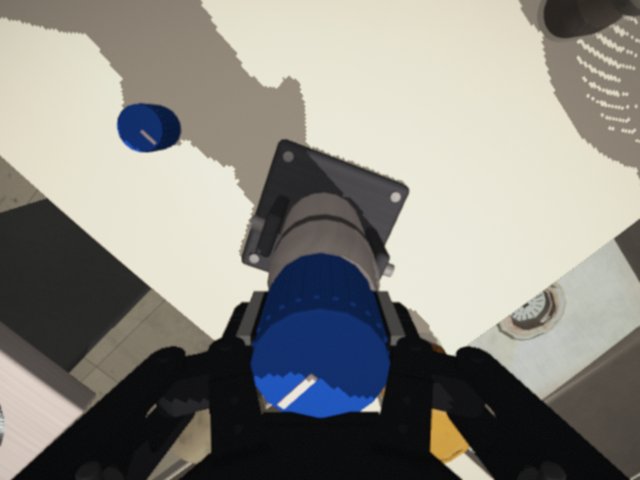

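The tool turned 6° but the cap only 3°, and the moment rose to 1.15 Nm. That is a stop at about 21°, so this is the wrong way. I turn the other way; about 101° is needed from here.

Emit:
drive_tool --commands "0 0 0 0 0 0 -4; 0 0 0 0 0 0 -4; 0 0 0 0 0 0 -5; 0 0 0 0 0 0 -5; 0 0 0 0 0 0 -5; 0 0 0 0 0 0 -5; 0 0 0 0 0 0 -5; 0 0 0 0 0 0 -5; 0 0 0 0 0 0 0"

```text
time: 7.9
tool_pos: [0.4853, -0.1806, 0.1029]
eef_rot: [0.002, 0.737, 0.676, 0.0]
force: [0.2, -5.7, 3.1]
gripper_width: 0.0467
```

```bash
python3 look.py wrist 11 | head -1; python3 line.py 11
```

```text
7.9 [ 0.4853 -0.1806  0.1029] [0.0016 0.7369 0.676  0.    ] [ 0.114  0.462  0.282  1.926 -0.177  0.774  0.408] [ 0.2 -5.7  3.1] [-1.23 -0.12  0.06] 0.04670872582775755
11 [278 376  39  33 348] line az 42.4 tool y az -4.9 [ 0.4763 -0.187   0.18  ]
```

View pics/wrist11.png

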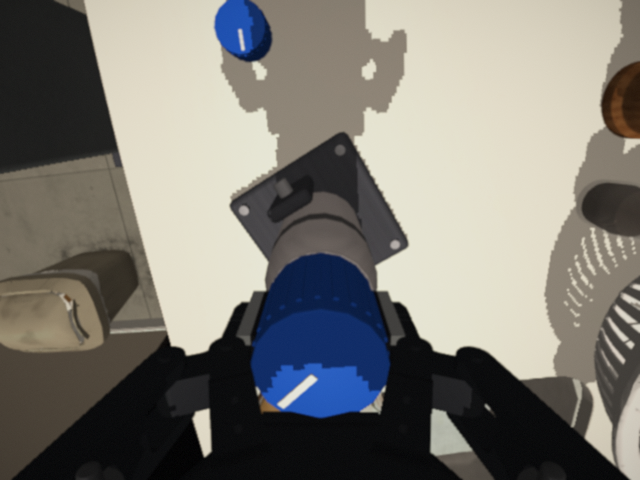

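Emit:
drive_tool --commands "0 -0.0015 0 0 0 0 -5; 0 0 0 0 0 0 -5; 0 0 0 0 0 0 -5; 0 0 0 0 0 0 -5; 0 0 0 0 0 0 -5; 0 0 0 0 0 0 -5; 0 0 0 0 0 0 0"

```text
time: 8.65
tool_pos: [0.486, -0.1808, 0.1029]
eef_rot: [0.002, 0.537, 0.843, 0.0]
force: [3.4, -3.1, 3.8]
gripper_width: 0.047
```

```bash
python3 look.py wrist 12 | head -1; python3 line.py 12
```

```text
8.65 [ 0.486  -0.1808  0.1029] [1.600e-03 5.372e-01 8.435e-01 3.000e-04] [ 0.219  0.452  0.13   1.923 -0.081  0.769  0.831] [ 3.4 -3.1  3.8] [-0.65 -0.66  0.07] 0.047008843364381485
12 [278 376  39  33 339] line az 72.0 tool y az 25.0 [ 0.4807 -0.1909  0.18  ]
12 [363 394  17  17 137] line az 81.5 tool y az 25.0 [ 0.5078 -0.1851  0.18  ]
```

Line +47° from the start, and the moment stays low. 33° more to go.

Emit:
drive_tool --commands "0 0 0 0 0 0 -5; 0 0 0 0 0 0 -5; 0 0 0 0 0 0 -5; 0 0 0 0 0 0 -5; 0 0 0 0 0 0 -5; 0 0 0 0 0 0 -5; 0 0 0 0 0 0 -3; 0 0 0 0 0 0 0; 0 0 0 0 0 0 0"

```text
time: 9.6
tool_pos: [0.487, -0.1805, 0.1029]
eef_rot: [0.002, 0.277, 0.961, 0.0]
force: [6.7, -3.2, 1.8]
gripper_width: 0.0473
```

```bash
python3 look.py wrist 13 | head -1; python3 line.py 13
```

```text
9.6 [ 0.487  -0.1805  0.1029] [2.400e-03 2.767e-01 9.609e-01 1.000e-04] [ 0.332  0.448 -0.034  1.921  0.021  0.769  1.296] [ 6.7 -3.2  1.8] [-0.67 -1.36  0.03] 0.047320475918815566
13 [362 395  18  16 111] line az 105.7 tool y az 57.9 [ 0.5063 -0.1721  0.18  ]
13 [262 396  17  15 132] line az 9.1 tool y az 57.9 [ 0.487  -0.2041  0.18  ]
```

View pics/wrist13.png

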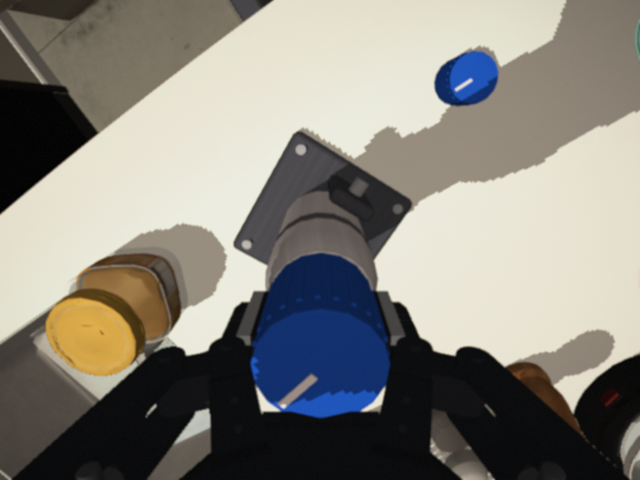

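The index line holds its angle in the hand, so the cap is at +80° and still seated. I lift a little first and watch the force.

Emit:
drive_tool --commands "0 0 0 -0.004 0 0 0; 0 0 0 -0.004 0 0 0; 0 0 0 -0.004 0 0 0; 0 0 0 0 0 0 0"

```text
time: 10.05
tool_pos: [0.4864, -0.1794, 0.1147]
eef_rot: [0.001, 0.276, 0.961, 0.001]
force: [4.7, -0.9, 1.2]
gripper_width: 0.0468
```

```bash
python3 look.py scene 14; python3 look.py wrist 14 | head -1
```

```text
10.05 [ 0.4864 -0.1794  0.1147] [1.500e-03 2.765e-01 9.610e-01 6.000e-04] [ 0.331  0.432 -0.035  1.907  0.019  0.8    1.297] [ 4.7 -0.9  1.2] [-0.06 -1.22 -0.  ] 0.04681411181022352
[387 231  18  39 565] [ 0.501 -0.153  0.209] [ 0.458 -0.194  0.144]
top z 0.1918 circ ((0.4800797700881958, -0.17498886585235596), 0.026761502027511597)
[316 287  16  22 310] [ 0.462 -0.022  0.037] [ 0.43  -0.054  0.002]
10.1 [ 0.4864 -0.1793  0.1147] [1.500e-03 2.764e-01 9.610e-01 6.000e-04] [ 0.331  0.432 -0.035  1.907  0.019  0.8    1.297] [ 5.5 -0.2  1.2] [-0.04 -1.2   0.01] 0.04682868758704092
```

The cap has risen 12 mm with the tool and there is no pull, so the thread has let go. I lift on, straight up.

Emit:
drive_tool --commands "0 0 0 -0.008 0 0 0; 0 0 0 -0.01 0 0 0; 0 0 0 -0.012 0 0 0; 0 0 0 -0.015 0 0 0; 0 0 0 -0.015 0 0 0; 0 0 0 -0.008 0 0 0; 0 0 0 0 0 0 0; 0 0 0 0 0 0 0; 0 0 0 0 0 0 0"

```text
time: 11.05
tool_pos: [0.4838, -0.1798, 0.1813]
eef_rot: [-0.001, 0.275, 0.961, 0.0]
force: [-0.0, 0.2, -1.1]
gripper_width: 0.0469
```

```bash
python3 look.py scene 15; python3 look.py side 15;  python3 look.py wrist 15 | head -1
```

```text
11.05 [ 0.4838 -0.1798  0.1813] [-9.000e-04  2.752e-01  9.614e-01  1.000e-04] [ 0.333  0.356 -0.035  1.816  0.015  0.972  1.306] [-0.   0.2 -1.1] [-0.    0.02  0.03] 0.046943193962081714
[389 196  20  40 634] [ 0.503 -0.151  0.28 ] [ 0.455 -0.2    0.21 ]
top z 0.2586 circ ((0.47922807931900024, -0.17893880605697632), 0.02951282635331154)
[316 287  16  22 313] [ 0.498 -0.008  0.037] [ 0.429 -0.055  0.001]
11.1 [ 0.4839 -0.1798  0.1814] [-8.000e-04  2.752e-01  9.614e-01  1.000e-04] [ 0.334  0.356 -0.035  1.816  0.015  0.972  1.306] [-0.1  0.2 -2.8] [0.01 0.03 0.02] 0.04678808396346149
[377 222  11  31 248] [ 0.493 -0.157  0.261] [ 0.456 -0.194  0.211]
top z 0.2582 circ ((0.4767482280731201, -0.17559581995010376), 0.023912834003567696)
11.15 [ 0.484  -0.1799  0.1815] [-7.000e-04  2.752e-01  9.614e-01  0.000e+00] [ 0.334  0.356 -0.035  1.815  0.015  0.972  1.306] [ 0.6  0.6 -1.1] [-0.05  0.01 -0.03] 0.04644762366140857
```

View pics/scene15.png

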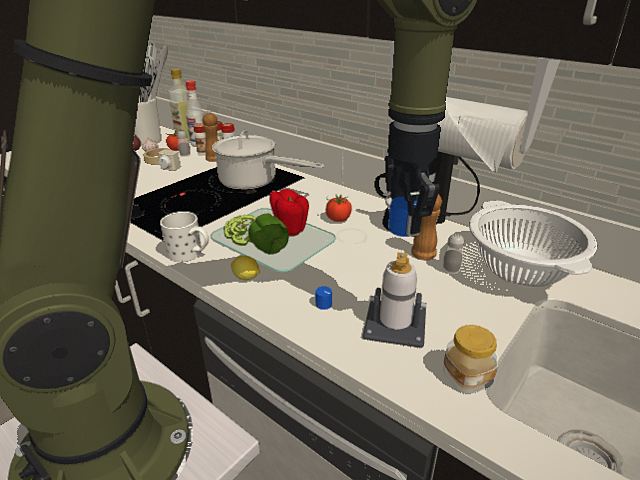

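View pics/wrist15.png

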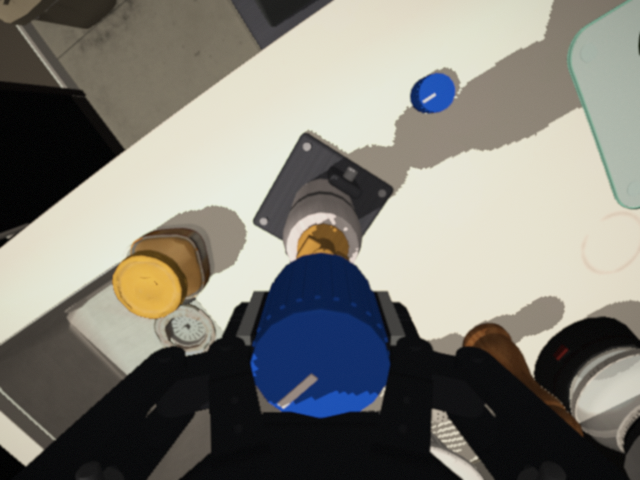

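The cap is off: the brass neck shows at scene (403,262). The cap hangs upright in the gripper at (403,215), with its top at 0.258, its centre at about 0.233 and its underside at about 0.208, above the neck's 0.158. Mug, lemon and jar look unmoved. I let it settle and hand in.

Emit:
drive_tool --commands "0 0 0 0 0 0 0; 0 0 0 0 0 0 0; 0 0 0 0 0 0 0; 0 0 0 0 0 0 0"

```text
time: 11.6
tool_pos: [0.4845, -0.1801, 0.1822]
eef_rot: [0.0, 0.275, 0.961, -0.0]
force: [-0.2, -0.3, -1.6]
gripper_width: 0.047
```

```bash
python3 -c "
from station import ctrl
o=ctrl.get_obs(); print(o['time'],o['tool_pos'],o['gripper_width'],abs(o['qvel']).max()); print(ctrl.finish_job())"
```

```text
11.6 [ 0.48449885 -0.18007154  0.18218939] 0.04699005496587589 0.0024676839470432112
the job is handed in; nothing more can be done
None
```

The blue cap is off the cylinder and the job is handed in at 11.6 s; no verdict came back. My first turn, clockwise seen from above, stopped at about 21° with the moment rising to 1.15 Nm. I then turned it counter-clockwise to about +80° from its start, still seated, and lifted it straight up.

**Last checks**
- **Cap:** it hangs upright in the gripper over the cylinder, with its centre at about 0.233 m and its underside about 50 mm above the neck.
- **Grip and stillness:** the opening held at 47 mm, the outside force was under 2 N and the arm was at rest.
- **Bystanders:** in the last scene picture the mug, lemon and honey jar look unmoved. I judged this by eye and did not measure them again.

**What disagreed**
- **Fingertip position:** both the wrist and scene cameras showed the fingertips about 29 mm farther back than the stated tool geometry. I followed the pictures, so the reported TCP sat lower than the nominal figures would give.
- **Grip opening:** it read 47 mm on a cap given as 48 to 51 mm.
- **Side force:** turning built up about 7 N sideways, which I eased with small shifts. In the trial direction the pads slipped about 3° on the cap at the stop.

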